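# Find and open the bench service hatch

### The arm

A 6-joint arm with a two-finger parallel gripper is mounted at the origin on the work surface. World frame = base frame: x ahead of the robot, y to its left, z up, the work surface at z = 0. Lengths are in m, angles in rad, forces in N, time in s.
With the tool pointing down it reaches from about 0.25 to 0.775 m from the base axis. Payload 8.9 kg.
Tool frame: the origin (TCP) lies on the mounting face of the last link; the fingertips stand 173 mm ahead of it and the grasp point (between the pads) lies 155 mm ahead of it; z points along the fingers, y is the direction in which the jaws open and shut (so a half turn about z gives the same grasp; the last joint's range is limited). The gripper opens to 85 mm and grips with 20 to 120 N. Pads are 22 mm wide; open, the fingers measure 114 mm over their backs; the gripper's body (76 mm by 85 mm) begins 54 mm behind the grasp point. The pads swing forward as they close: fully open they stand 13 mm farther back than shut.
Start: joints at [1.119, 0.291, -0.153, 1.127, 0, 1.431], TCP at [0.162, 0.5, 0.405] pointing down, gripper open.
Joint ranges: [-2.52, 2.52], [-0.91, 1.74], [-1.3, 1.37], [-1.96, 2.02], [-1.52, 1.47], [-3.14, 3.14]. Speed limits (rad/s): [2.22, 2.22, 2.79, 3.14, 3.14, 3.14].

### API

Orientations are given as a unit quaternion [x, y, z, w].
In Python, from rig import status, cams, workorder gives the robot as it stands. The module is installed in compiled form; this text tells all that it offers.
- The arm moves only by the tool carry_out, never from a script. Its argument "increments" is a list that holds one entry, the list of rows, each a list of 5 numbers: the finger opening in m, from 0 to 0.0854, then the shift along the world's x, y, z in m, then the turn about the world's z in degrees. In form: [[[hand, dx, dy, dz, spin], ...]]. A call has 1 to 10 rows; each row shifts and turns the commanded pose from where the row before left it; what a row does not reach is not made up. A row lasts 1/12 s, in which the tool goes at most 41.7 mm and 7.16 degrees, less where a joint would pass 70% of its speed; a pose out of reach is approached as far as the arm can. A call with a gripper value outside its range is refused whole. The fingers move at their own pace and stop on an object; "grip_force" is the grip in N (left out, the last holds). Time passes only in rows, so rows that do not move let the fingers close. It gives the time, the measured TCP pose, the force and the opening at its end, in the units of the state.
- status.sense(): the state, without advancing time (a new reading comes with each control period).
- cams.snapshot(name): name is "scene" or "top" or "wrist"; returns a dict with "frame" (384x512x3 uint8, blue, green, red), "range_z" (384x512 float32, m along the optical axis (not along the pixel's ray), 0 where there is no reading), "fovy" (degrees; the focal length in pixels is half the picture's height over the tangent of half this angle, whatever the lens; pixels are square), "cx", "cy" (the principal point, pixels), "R" (3x3) and "t" (3): a world point X has camera coordinates R X + t; the wrist camera has in their place "tool_from_camera" (4x4, takes a point from camera to tool coordinates, whose origin is the TCP and whose axes are the flange's). Camera axes: x right, y down, z forward; pixel columns grow to the right and rows downward; lengths in m; the calibration is good to about 2 mm. A picture is of the moment at which its call begins: read the wrist's pose just before it.
- workorder.sign_off(): hands the job in, once; it reports no verdict.
The state is a dict: "clock": time; "q": joint angles; "dq": joint speeds; "tau": joint torques, N m; "tool_pos": TCP position; "tcp_rot": TCP orientation; "contact_force": force on the tool from outside, world axes, zero at the start; "moment": the same for the moment, N m; "gripper_width": finger opening in m.
Only numpy, scipy, OpenCV 4.12 (cv2) and the standard library are available. Lean on these libraries where they do the work, as an engineer would, in place of code of your own. Each camera call takes 0.05 s, during which the arm holds its last target. There are 200 camera calls.

### The job

Four identical grey panels cover the white service box on the lab bench, and one of them, you cannot see which, is a pivoted hatch over the sockets. With the fingertips, press lightly on the black ribbed strip of one panel after another until you find the one that rocks, then push its raised edge right over until it leans back on its stop, fully open, and leave it standing so. Nothing needs to be gripped or lifted: use a light touch throughout, and leave the bottles, pots, dish, rack and slide box where they stand.

Things in the scene. Friction and masses are not known exactly. Their poses are not given: they have to be found in the camera images.
- service_box: white service box fixed on the bench, 175 mm across, 584 mm long, 75 mm tall, with four panels flush in its top in a row. Origin: under the panels' middle, at bench height; x points across the box to its far side, y along the row to the left, z up. It stands turned by up to 0.2 rad. Under the panels it is hollow: 45 mm free below the hatch
- bay1 (a point): centre of the top face of panel 1, the leftmost (+y); axes as the box. All four panels look alike: grey, 105 mm along x, 102 mm along y, 6 mm thick, 112 mm from centre to centre, each with a black ribbed press strip (70 mm along y) near its far edge, the strip's middle 36 mm beyond the panel's centre (+x)
- bay2 (a point): centre of the top face of panel 2; axes and sizes as panel 1. Three panels are clipped down and give at most 3 mm on their foam seal and spring back; one, in a different place each time, is the hatch. It turns on a pivot line along y, 7.5 mm beyond the panel's centre (+x), 4 mm below the top face: its far end (45 mm past the pivot) dips while its near end (60 mm before the pivot) rises
- bay3 (a point): centre of the top face of panel 3; axes and sizes as panel 1. The hatch gives to about 2 to 6 N pressed on its strip; pressed on its near end it does not move. Its pivot is stiff enough to keep it at any angle it is left at. Fingertips pressed 20 to 25 mm below the top face on the strip leave it tilted by roughly 0.8 to 1 rad
- bay4 (a point): centre of the top face of panel 4, the rightmost (-y); axes and sizes as panel 1. A tilted hatch is pushed from the near side against its raised near edge, up and over towards +x along the edge's arc (pushed level at under 0.9 rad, the edge can bind on a grippy fingertip); it goes through vertical (edge then 56 mm above the box) and stops leaning back 10 degrees
- hatch (a joint): turn of the one loose panel, rad: 0 shut and flush, grows as its near end rises, 1.57 upright, 1.75 leaning back on its stop, fully open. It does not tell which panel that is
- oil_bottle: small amber immersion-oil bottle, 28 mm across, 46 mm tall with its black cap, standing on the left end of the service box; origin at the centre of its underside, z up. To be left alone
- small_pot: small white sample pot with a red cap, 38 mm across, 42 mm tall, standing on the right end of the service box; origin at the centre of its underside, z up. To be left alone
- specimen_pot: white specimen pot with a yellow cap, 52 mm across, 65 mm tall, on the bench; origin at the centre of its underside, z up. To be left alone
- tube_rack: blue rack of capped sample tubes, 70 x 150 x 90 mm tall, on the bench; origin at the centre of its underside, z up. To be left alone
- slide_box: dark blue box of glass slides, 90 x 75 x 30 mm tall, on the bench; origin at the centre of its underside, z up. To be left alone
- petri_dish: petri dish, 94 mm across, 16 mm tall, on the bench; origin at the centre of its underside, z up. To be left alone
- stain_bottle: amber stain bottle with a white cap, 44 mm across, 86 mm tall, on the bench; origin at the centre of its underside, z up. To be left alone

How it is judged:
On the way, in this order (a step that is already met when the one before it is completed fails the run):
1. the hatch has been found: pressed so that it rocks (value of joint hatch between 0.12 and 1.4 rad), for 0.1 s.
2. the hatch has been pushed over to its stop (value of joint hatch above 1.62 rad), for 0.1 s.
At the end, for the whole second after the job is handed in: the hatch stands fully open and at rest, turned more than 1.62 rad (its stop is at 1.75), and every bottle, pot, dish, rack and box is within 20 mm of where it stood (value of joint hatch above 1.62 rad and velocity of joint hatch between -0.05 and 0.05 rad/s and distance of each of oil_bottle, small_pot, specimen_pot, tube_rack, slide_box, petri_dish, stain_bottle from where it was at the start of the episode below 0.02 m); the robot touches nothing.
It fails at once if a bystander is lifted, carried or pushed more than 20 mm (distance of any of oil_bottle, small_pot, specimen_pot, tube_rack, slide_box, petri_dish, stain_bottle from where it was at the start of the episode above 0.02 m).
It fails at once if the fingers press or pinch anything with more than 60 N (contact force between the fingers and anything else above 60 N).
It also fails if it takes over 51 s, if anything falls off the work surface, if the arm or the gripper's body presses on something with over 40 N, if the wrist force passes 120 N, or if a joint passes its speed limit or range.

## Working session

There is one attempt and no reset: what is moved stays moved. The work goes in short steps, Python scripts to look and compute and a tool call to move; the robot and the scene stay as the last step left them, time stands still between calls to the robot, and variables do not carry over. Pictures are saved under pics/ and viewed, about 8 in all and at most 12, crops included, and the job is handed in when it is done.

Besides the shell and the picture viewer there is one more tool, called after "Request:" in YAML: its name, and indented under it one key for each argument. carry_out: Moves the arm, as the interface text tells. Its arguments: {"type":"object","properties":{"increments":{"type":"array"},"grip_force":{"type":"number"}},"required":["increments"]}

```bash
mkdir -p pics; cat > h.py <<'E'
import numpy as np, cv2
from rig import status, cams
def pts(s):
    h,w=s["range_z"].shape; f=h/2/np.tan(np.radians(s["fovy"])/2)
    v,u=np.mgrid[:h,:w]; z=s["range_z"].astype(float)
    P=np.stack([(u-s["cx"])/f*z,(v-s["cy"])/f*z,z],-1)
    return (P-np.array(s["t"]).ravel())@np.array(s["R"])   # R^T (P-t)
E
python3 - <<'E'
from h import *
st=status.sense(); print({k:np.round(v,3).tolist() for k,v in st.items()})
for n in("top","scene"):
    s=cams.snapshot(n); cv2.imwrite(f"pics/{n}.png",s["frame"]); np.save(f"{n}.npy",pts(s)); 
    P=pts(s); print(n,s["R"],s["t"],s["fovy"])
    m=(s["range_z"]>0)&(abs(P[...,2]-.075)<.006)&(s["frame"].min(-1)>60); print(m.sum())
    r=cv2.minAreaRect(P[m][:,:2].astype(np.float32)); print(r)
E
```

```text
{'clock': 0.0, 'q': [1.119, 0.291, -0.154, 1.127, -0.0, 1.431], 'dq': [-0.0, 0.001, 0.001, 0.001, 0.0, 0.001], 'tau': [-0.001, -53.715, 33.136, 0.016, -0.0, -0.0], 'tool_pos': [0.161, 0.499, 0.404], 'tcp_rot': [0.156, 0.988, -0.001, -0.0], 'contact_force': [-0.482, -0.519, -0.249], 'moment': [0.04, 0.032, 0.032], 'gripper_width': 0.085}
top [[ 5.25055912e-04 -9.99999482e-01 -8.72449598e-04]
 [-9.98637589e-01 -4.78816525e-04 -5.21798545e-02]
 [ 5.21794097e-02  8.98658304e-04 -9.98637322e-01]] [0.03092527 0.51317035 1.19476296] 56.15846185029443
9906
((0.7077350616455078, -0.12751656770706177), (0.5039099454879761, 1.1774492263793945), 16.537805557250977)
scene [[-0.45909811  0.88831548 -0.01115944]
 [ 0.63234202  0.31793154 -0.70644399]
 [-0.62399719 -0.33138368 -0.70768097]] [ 0.23068934 -0.27596211  1.53995599] 50.794004277832315
9762
((0.08869361877441406, -0.6019182205200195), (2.1270296573638916, 1.6261299848556519), 86.50321960449219)
```

View pics/top.png

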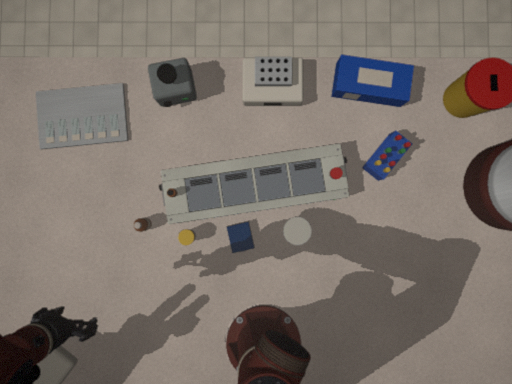

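View pics/scene.png

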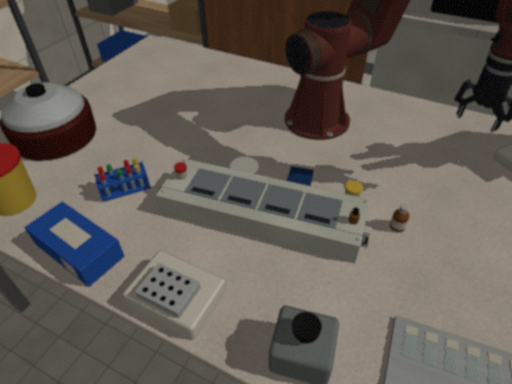

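The top view shows the box at cols 160–348, rows 145–222, with its left end slightly nearer the robot. Panel centres are near cols 203, 237, 272 and 307, and the dark strips are on the far side. The oil bottle is at (172,192), the small pot at (336,173), and the yellow pot, slide box and dish stand on the near side.

```bash
cat >> h.py <<'E'
def boxfit():
    s=cams.snapshot("top"); P=pts(s); g=s["frame"]
    m=((s["range_z"]>0)&(abs(P[...,2]-.075)<.008)); m[:140]=0;m[228:]=0;m[:,:155]=0;m[:,352:]=0
    n,l,st,_=cv2.connectedComponentsWithStats(m.astype(np.uint8)); k=1+st[1:,4].argmax()
    return s,P,l==k
E
python3 - <<'E'
from h import *
s,P,m=boxfit(); r=cv2.minAreaRect(P[m][:,:2].astype(np.float32)); print(r, np.median(P[m][:,2]))
g=s["frame"].astype(int)
# dark strips
d=m&(g.max(-1)<75); n,l,st,c=cv2.connectedComponentsWithStats(d.astype(np.uint8))
for i in range(1,n):
    if st[i,4]>15: print(c[i].round(1),st[i],P[l==i].mean(0).round(4))
cor=cv2.boxPoints(r);print(cor)
# things around
for nm,(u,v) in dict(oil=(172,192),pot=(336,173),spec=(187,237),slide=(240,237),dish=(297,231),stain=(141,224),rack=(388,155)).items(): print(nm,P[v,u].round(3))
cv2.imwrite("pics/c.png",cv2.resize(s["frame"][135:255,125:365],None,fx=3.3,fy=3.3,interpolation=cv2.INTER_CUBIC))
E
```

```text
((0.52894526720047, 0.029809623956680298), (0.1754593700170517, 0.584428071975708), 8.61213493347168) 0.07465412775085518
[304.8 165.6] [294 162  22   8 118] [ 0.584  -0.1307  0.0753]
[270.1 170.9] [260 167  21   9 117] [ 0.567  -0.0197  0.0757]
[235.  176.1] [225 172  22   9 115] [0.5504 0.0923 0.0753]
[200.5 181.4] [190 178  22   8 118] [0.5334 0.2023 0.0755]
[[ 0.39844722  0.3055918 ]
 [ 0.48596227 -0.2722467 ]
 [ 0.6594433  -0.24597254]
 [ 0.57192826  0.33186594]]
oil [0.498 0.282 0.121]
pot [ 0.556 -0.22   0.12 ]
spec [0.357 0.245 0.07 ]
slide [0.353 0.078 0.029]
dish [ 0.372 -0.111  0.016]
stain [0.398 0.388 0.079]
rack [ 0.621 -0.404  0.058]
```

View pics/c.png

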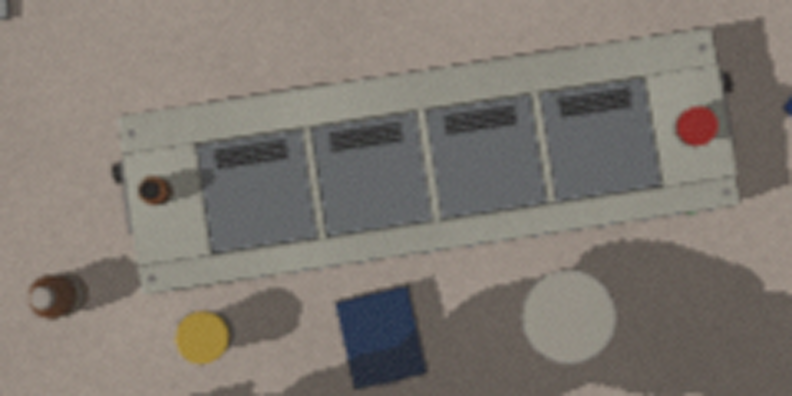

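Box yaw is +8.6°: x̂=(0.989,0.150), ŷ=(-0.150,0.989). The strips lie at (0.533,0.202), (0.550,0.092), (0.567,-0.020) and (0.584,-0.131). I'll shut the fingers, align the jaws with box y (+26.6°) and go to panel 1.

Request:
carry_out:
  increments:
    - [[0,0.02,-0.016,0,2.66],[0,0.024,-0.019,0,2.66],[0,0.024,-0.019,0,2.66],[0,0.024,-0.019,0,2.66],[0,0.024,-0.019,0,2.66],[0,0.024,-0.019,0,2.66],[0,0.024,-0.019,0,2.66],[0,0.024,-0.019,0,2.66],[0,0.024,-0.019,0,2.66],[0,0.024,-0.019,0,2.66]]
  grip_force: 20

```text
clock: 0.98
tool_pos: [0.3985, 0.3113, 0.4046]
tcp_rot: [-0.077, 0.997, -0.0, -0.0]
contact_force: [-0.3, 0.3, -0.2]
gripper_width: -0.0003
```

Request:
carry_out:
  increments:
    - [[0,0.027,-0.022,0,0],[0,0.027,-0.022,0,0],[0,0.027,-0.022,-0.02,0],[0,0.027,-0.022,-0.03,0],[0,0.027,-0.021,-0.03,0],[0,0,0,-0.03,0],[0,0,0,-0.02,0],[0,0,0,-0.01,0],[0,0,0,0,0]]

```text
clock: 1.73
tool_pos: [0.5267, 0.207, 0.2678]
tcp_rot: [-0.076, 0.997, -0.0, -0.002]
contact_force: [-0.6, 0.0, 0.1]
gripper_width: 0.0001
```

```bash
python3 - <<'E'
from h import *
st=status.sense(); print(st["tool_pos"],st["contact_force"])
s=cams.snapshot("wrist"); cv2.imwrite("pics/w1.png",s["frame"]); print(s["tool_from_camera"])
E
```

```text
[0.52674722 0.2070437  0.26777196] [-0.55694595  0.03668218  0.050963  ]
[[-5.43143350e-04 -9.53149780e-01 -3.02498267e-01  7.71142248e-02]
 [ 9.99999565e-01 -2.88452847e-04 -8.86631019e-04  1.05296340e-03]
 [ 7.57835674e-04 -3.02498617e-01  9.53149523e-01  3.18427836e-02]
 [ 0.00000000e+00  0.00000000e+00  0.00000000e+00  1.00000000e+00]]
```

View pics/w1.png

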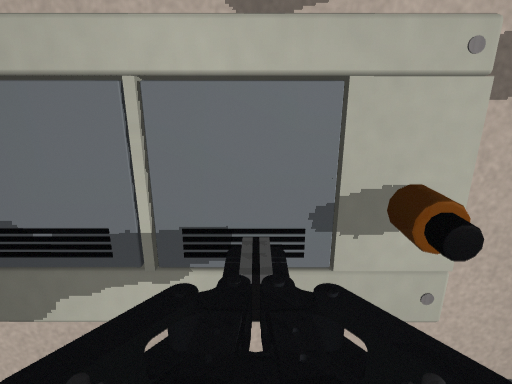

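The wrist view shows the shut fingertips at about (257,240), just above panel 1's ribbed strip (181–305, 228–258). I'll press in small steps.

Request:
carry_out:
  increments:
    - [[0,0,0,-0.006,0],[0,0,0,-0.005,0],[0,0,0,-0.002,0],[0,0,0,-0.002,0],[0,0,0,-0.001,0],[0,0,0,0,0]]

```text
clock: 2.28
tool_pos: [0.5277, 0.2074, 0.2541]
tcp_rot: [-0.076, 0.997, -0.0, 0.0]
contact_force: [-0.3, 0.4, 0.3]
gripper_width: 0.0002
```

Request:
carry_out:
  increments:
    - [[0,0.005,-0.005,-0.001,0],[0,0,0,-0.002,0],[0,0,0,-0.002,0],[0,0,0,-0.001,0],[0,0,0,0,0]]

```text
clock: 2.7
tool_pos: [0.5328, 0.2022, 0.2479]
tcp_rot: [-0.076, 0.997, -0.0, 0.0]
contact_force: [-0.1, -1.7, 2.0]
gripper_width: 0.0
```

Contact at TCP z≈0.248. I'll press gently on.

Request:
carry_out:
  increments:
    - [[0,0,0,-0.001,0],[0,0,0,-0.001,0],[0,0,0,-0.001,0],[0,0,0,0,0]]

```text
clock: 3.03
tool_pos: [0.5328, 0.2023, 0.2459]
tcp_rot: [-0.076, 0.997, -0.0, 0.0]
contact_force: [-3.0, -3.4, 13.1]
gripper_width: -0.0004
```

Panel 1 resists with 13 N at 2 mm, so it is clipped. On to panel 2.

Request:
carry_out:
  increments:
    - [[0,0,0,0.015,0],[0,0.003,-0.02,0.005,0],[0,0.005,-0.035,0,0],[0,0.005,-0.035,0,0],[0,0.004,-0.021,-0.005,0],[0,0,0,-0.009,0],[0,0,0,-0.002,0],[0,0,0,0,0],[0,0,0,0,0]]

```text
clock: 3.78
tool_pos: [0.5494, 0.0923, 0.2489]
tcp_rot: [-0.076, 0.997, 0.0, -0.0]
contact_force: [-0.4, -0.1, -0.5]
gripper_width: -0.0
```

Request:
carry_out:
  increments:
    - [[0,0,0,-0.001,0],[0,0,0,-0.001,0],[0,0,0,-0.001,0],[0,0,0,-0.001,0],[0,0,0,0,0]]

```text
clock: 4.2
tool_pos: [0.5496, 0.0923, 0.246]
tcp_rot: [-0.076, 0.997, 0.001, 0.0]
contact_force: [-4.1, 2.2, 13.1]
gripper_width: 0.0002
```

Panel 2 gives the same 13 N, so it is clipped too. Panel 3 next.

Request:
carry_out:
  increments:
    - [[0,0,0,0.015,0],[0,0.003,-0.02,0.005,0],[0,0.005,-0.035,0,0],[0,0.005,-0.035,0,0],[0,0.004,-0.021,-0.005,0],[0,0,0,-0.009,0],[0,0,0,-0.003,0],[0,0,0,-0.001,0],[0,0,0,-0.001,0],[0,0,0,-0.001,0]]

```text
clock: 5.03
tool_pos: [0.5667, -0.0191, 0.2459]
tcp_rot: [-0.076, 0.997, -0.001, 0.0]
contact_force: [-4.0, -7.4, 13.2]
gripper_width: 0.0005
```

Request:
carry_out:
  increments:
    - [[0,0,0,0,0]]

```text
clock: 5.12
tool_pos: [0.5667, -0.0191, 0.246]
tcp_rot: [-0.076, 0.997, -0.001, 0.0]
contact_force: [-4.2, -7.2, 13.7]
gripper_width: 0.0001
```

Panel 3 is clipped as well. Panel 4:

Request:
carry_out:
  increments:
    - [[0,0,0,0.015,0],[0,0.003,-0.02,0.005,0],[0,0.005,-0.035,0,0],[0,0.005,-0.035,0,0],[0,0.004,-0.021,-0.005,0],[0,0,0,-0.009,0],[0,0,0,-0.003,0],[0,0,0,-0.001,0],[0,0,0,-0.001,0],[0,0,0,-0.001,0]]

```text
clock: 5.95
tool_pos: [0.5836, -0.1293, 0.2453]
tcp_rot: [-0.077, 0.997, 0.0, -0.0]
contact_force: [-1.1, -0.2, 3.2]
gripper_width: 0.0001
```

Request:
carry_out:
  increments:
    - [[0,0,0,0,0]]

```text
clock: 6.03
tool_pos: [0.5836, -0.1294, 0.2452]
tcp_rot: [-0.076, 0.997, 0.0, -0.0]
contact_force: [-0.4, 1.2, 2.0]
gripper_width: 0.0005
```

Panel 4 gives at 2 N, so it is the hatch. I'll press it down to about 23 mm.

Request:
carry_out:
  increments:
    - [[0,0,0,-0.002,0],[0,0,0,-0.003,0],[0,0,0,-0.003,0],[0,0,0,-0.003,0],[0,0,0,-0.002,0],[0,0,0,0,0]]

```text
clock: 6.53
tool_pos: [0.5837, -0.1307, 0.2314]
tcp_rot: [-0.076, 0.997, 0.0, -0.0]
contact_force: [0.1, -1.3, 0.1]
gripper_width: 0.0
```

Request:
carry_out:
  increments:
    - [[0,0,0,-0.002,0],[0,0,0,-0.002,0],[0,0,0,-0.002,0],[0,0,0,-0.002,0],[0,0,0,0,0]]

```text
clock: 6.95
tool_pos: [0.5838, -0.1307, 0.2236]
tcp_rot: [-0.076, 0.997, -0.0, -0.0]
contact_force: [1.5, -0.2, 0.2]
gripper_width: 0.0002
```

```bash
cat > hatch.py <<'E'
from h import *
def look(name):
    s=cams.snapshot("scene"); cv2.imwrite(f"pics/{name}.png",cv2.resize(s["frame"][120:260,120:320],None,fx=4,fy=4,interpolation=cv2.INTER_CUBIC))
    c=np.array([.584,-.1307])-.036*np.array([.9888,.150])
    for n in ("scene","top"):
        if n=="top": s=cams.snapshot("top")
        P=pts(s); d=P[...,:2]-c; x=d@[.9888,.150]; y=d@[-.150,.9888]; z=P[...,2]-.075
        m=(s["range_z"]>0)&(abs(y)<.045)&(abs(x)<.06)&(z<.2)
        print(n)
        for a in np.arange(-.06,.06,.006):
            k=m&(x>=a)&(x<a+.006)
            if k.sum()>3: print(round(a+.003,3),k.sum(),(np.percentile(z[k],[10,50,90])*1e3).round(1))
E
python3 - <<'E'
from hatch import *; st=status.sense(); print(st["tool_pos"],st["contact_force"]); look("s2")
E
```

```text
[ 0.58376508 -0.13074615  0.22361665] [ 1.46293395 -0.22084561  0.2340411 ]
scene
-0.057 30 [-51.3 -26.6  -7.7]
-0.033 13 [40.4 42.4 44.6]
-0.027 31 [36.3 39.9 43.9]
-0.021 31 [27.7 33.5 37.4]
-0.015 8 [22.8 28.8 32.1]
-0.009 7 [15.  17.1 19.9]
-0.003 19 [ 6.2 11.  13.9]
0.003 15 [0.7 3.6 8.6]
0.009 25 [-9.9 -3.5  0.4]
0.015 36 [-15.3 -11.8  -6.2]
0.021 59 [-22.7 -16.2 111.8]
0.027 88 [-25.9   5.8 153.9]
0.033 64 [ -2.2  91.9 176.2]
0.039 97 [  3.6  62.5 169.5]
0.045 317 [ 10.4  58.9 117.3]
0.051 197 [ 23.7  64.2 171.3]
0.057 159 [ -0.8 104.5 179.8]
top
0.015 6 [-37.5  -7.2  -4.5]
0.021 8 [-17.6 -14.6  -9.1]
0.027 21 [-22.7  22.5  79.9]
0.033 16 [ 11.8  79.5 109. ]
0.039 8 [ 79.2  82.5 103. ]
0.045 8 [ 59.3  87.1 107.3]
0.051 7 [ 56.  106.9 153.4]
0.057 7 [ -2.  114.5 160.6]
```

View pics/s2.png

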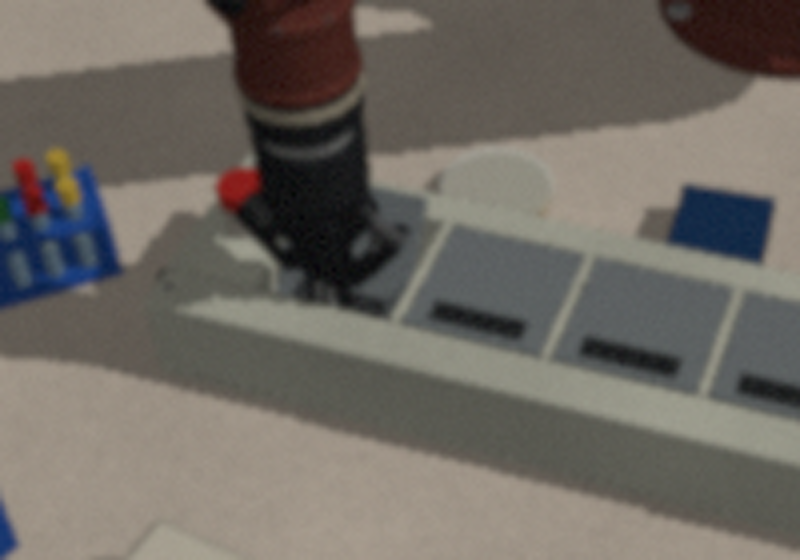

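The depth profile shows the hatch tilted about 0.87 rad, near edge at box x≈-33 mm and 44 mm above the top. I'll rise, go over to the near side, and descend.

Request:
carry_out:
  increments:
    - [[0,0,0,0.015,0],[0,0,0,0.03,0],[0,0,0,0.035,0],[0,0,0,0.033,0],[0,-0.02,-0.003,0.002,0],[0,-0.03,-0.005,0,0],[0,-0.03,-0.004,0,0],[0,-0.013,-0.002,0,0],[0,0,0,0,0],[0,0,0,0,0]]

```text
clock: 7.88
tool_pos: [0.4905, -0.1448, 0.3392]
tcp_rot: [-0.075, 0.997, -0.0, 0.0]
contact_force: [-0.0, -0.8, 0.9]
gripper_width: 0.0001
```

```bash
python3 - <<'E'
from hatch import *; st=status.sense(); print(st["tool_pos"],st["contact_force"]); look("s3")
E
```

```text
[ 0.49052277 -0.14475118  0.33924867] [-0.02267346 -0.84338346  0.90292317]
scene
-0.057 84 [-39.4 124.6 185.3]
-0.051 218 [109.1 152.5 195. ]
-0.045 240 [131.3 160.5 195.3]
-0.039 75 [164.5 186.4 196.3]
-0.033 29 [39.9 42.5 44.4]
-0.027 88 [34.5 39.6 43.5]
-0.021 98 [26.9 32.1 36.8]
-0.015 89 [19.  24.7 29.2]
-0.009 85 [13.2 18.  23.7]
-0.003 104 [ 4.9 10.5 15.9]
0.003 83 [-1.5  3.   7.9]
0.009 85 [-7.5 -2.9  1.2]
0.015 100 [-16.2 -10.4  -5.8]
0.021 73 [-21.9 -16.9 -12.7]
0.027 82 [-27.5 -22.9 -18.5]
0.051 13 [-2.1 -0.7  0.2]
0.057 45 [-1.6 -0.2  2. ]
top
-0.057 11 [ -2.8 193.6 194.9]
-0.051 10 [-71.9 184.7 198.6]
-0.045 13 [-71.  -63.2 193.9]
-0.039 8 [-65.6 -62.9 -60.4]
-0.033 37 [-65.  -60.7  42.5]
-0.027 37 [-62.1  40.9  45.1]
-0.021 33 [-38.1  35.6  40.5]
-0.015 35 [24.1 28.6 32.4]
-0.009 39 [18.2 21.8 25.2]
-0.003 47 [10.4 15.4 20.2]
0.003 51 [ 3.9  6.7 10.7]
0.009 45 [-2.2  0.7  4.1]
0.015 48 [-8.9 -6.3 -3.1]
0.021 49 [-18.  -13.8 -11. ]
0.027 44 [-23.1 -20.2 -17.5]
0.033 46 [-31.6 -27.2 -23.6]
0.039 25 [-35.3 -33.5 -31.4]
0.045 40 [-72.2 -63.7 -60.9]
0.051 46 [-73.9 -70.2 -66.4]
0.057 114 [-67.  -12.7   1.3]
```

View pics/s3.png

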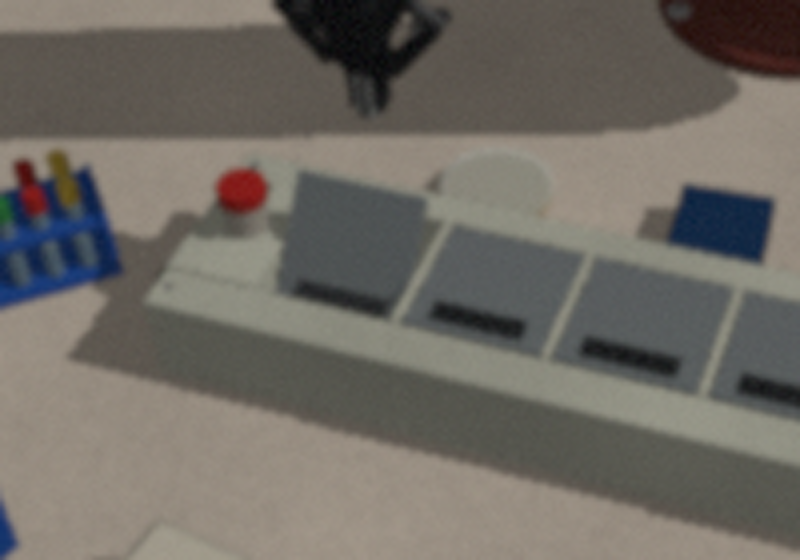

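Request:
carry_out:
  increments:
    - [[0,0,0,-0.02,0],[0,0,0,-0.025,0],[0,0,0,-0.016,0],[0,0.006,0.001,0,0],[0,0.005,0.001,0,0],[0,0,0,0,0],[0,0,0,0,0]]

```text
clock: 8.57
tool_pos: [0.503, -0.1427, 0.2791]
tcp_rot: [-0.076, 0.997, -0.0, 0.001]
contact_force: [-0.2, -0.3, -0.3]
gripper_width: -0.0002
```

Request:
carry_out:
  increments:
    - [[0,0.003,0,0,0],[0,0.003,0.001,0.001,0],[0,0.003,0,0.0025,0],[0,0.003,0.001,0.002,0],[0,0.003,0,0.002,0],[0,0,0,0,0]]

```text
clock: 9.07
tool_pos: [0.5176, -0.1407, 0.2862]
tcp_rot: [-0.076, 0.997, -0.0, 0.001]
contact_force: [-0.8, 0.2, 0.6]
gripper_width: 0.0001
```

Request:
carry_out:
  increments:
    - [[0,0.004,0.001,0.0015,0],[0,0.004,0,0.0015,0],[0,0.004,0.001,0.001,0],[0,0.004,0.001,0.001,0],[0,0.004,0,0.0005,0],[0,0.004,0.001,0,0],[0,0,0,0,0]]

```text
clock: 9.65
tool_pos: [0.5416, -0.1366, 0.2911]
tcp_rot: [-0.076, 0.997, -0.0, 0.0]
contact_force: [0.0, 0.2, 0.2]
gripper_width: 0.0
```

```bash
python3 - <<'E'
from hatch import *; st=status.sense(); print(st["tool_pos"],st["contact_force"]); look("s4")
E
```

```text
[ 0.54160227 -0.13655477  0.291065  ] [0.01949436 0.19059024 0.23291748]
scene
-0.057 89 [-44.  -11.9   1. ]
-0.015 34 [ 95.3 104.6 178. ]
-0.009 45 [ 65.  122.6 182.5]
-0.003 121 [-61.2  98.4 172.6]
0.003 423 [-15.  112.8 155.9]
0.009 757 [-28.5  23.3 123.2]
0.015 68 [ 41.3 143.9 193.7]
0.021 44 [175.6 188.2 196.4]
0.027 85 [175.9 188.1 197.4]
0.033 29 [175.3 186.2 194.1]
0.051 13 [-2.2 -1.   0.2]
0.057 46 [-2.5 -0.   1.6]
top
-0.057 9 [-2.7 -0.5  0.6]
-0.051 12 [-74.3 -71.1 -68.6]
-0.045 20 [-72.5 -68.5 -61.4]
-0.039 20 [-66.5 -64.4 -59.8]
-0.033 21 [-64.2 -59.9 -56.7]
-0.027 20 [-63.6 -61.1 -59.7]
-0.021 25 [-63.9 -59.7 -55.7]
-0.015 44 [-62.5 -57.2 157.7]
-0.009 27 [-62.5 -56.5 163.3]
-0.003 15 [-66.3 149.6 187.2]
0.003 16 [-62.6 153.2 179.1]
0.021 7 [-65.6 -61.2 183. ]
0.027 22 [-64.8 -62.4 -59.6]
0.033 26 [-65.1 -62.4 -56.9]
0.039 25 [-66.8 -62.1 -59.6]
0.045 26 [-71.1 -64.8 -61.2]
0.051 32 [-71.8 -70.3 -67.4]
0.057 81 [-67.1 -12.1   1.3]
```

View pics/s4.png

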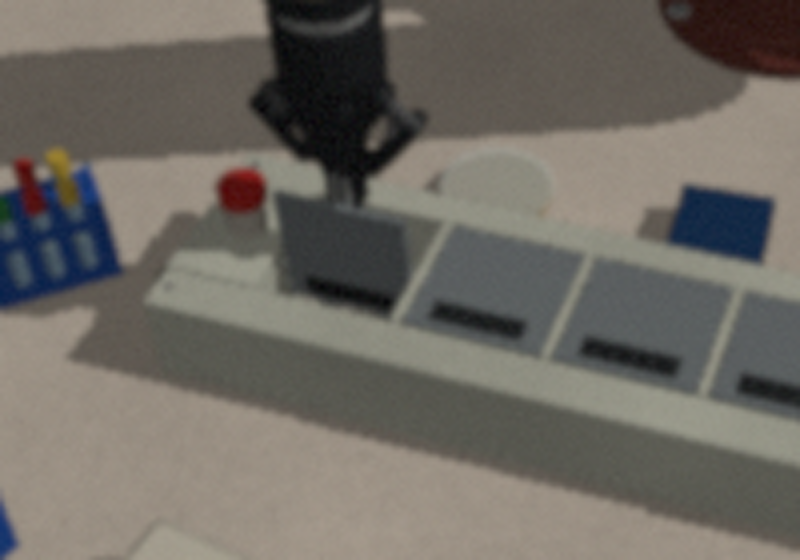

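The hatch is upright, with the fingers behind it. I'll go gently to the stop, watching the force.

Request:
carry_out:
  increments:
    - [[0,0.003,0,0,0],[0,0.003,0.001,0,0],[0,0.002,0,0,0],[0,0.001,0,0,0],[0,0,0,0,0]]

```text
clock: 10.17
tool_pos: [0.5494, -0.1355, 0.2908]
tcp_rot: [-0.076, 0.997, 0.0, -0.001]
contact_force: [-4.4, -0.3, 2.6]
gripper_width: 0.0002
```

Request:
carry_out:
  increments:
    - [[0,0.001,0,0,0],[0,0.001,0,0,0],[0,0,0,0,0]]

```text
clock: 10.42
tool_pos: [0.5502, -0.1355, 0.2907]
tcp_rot: [-0.076, 0.997, 0.0, -0.002]
contact_force: [-12.1, -1.1, 6.1]
gripper_width: -0.0001
```

The force climbs 8 N over 1 mm, so it is at the stop. I'll back off and check.

Request:
carry_out:
  increments:
    - [[0,-0.005,-0.001,0,0],[0,-0.02,-0.003,0,0],[0,-0.03,-0.004,0,0],[0,-0.02,-0.003,0.02,0],[0,0,0,0.035,0],[0,0,0,0.035,0],[0,-0.02,0,0.02,0],[0,-0.03,0,0.01,0],[0,0,0,0,0],[0,0,0,0,0]]

```text
clock: 11.25
tool_pos: [0.4264, -0.1469, 0.4122]
tcp_rot: [-0.075, 0.997, -0.001, 0.002]
contact_force: [0.2, 0.8, -0.4]
gripper_width: 0.0001
```

```bash
python3 - <<'E'
from hatch import *; st=status.sense(); print(st["tool_pos"],st["contact_force"]); look("s5")
s=cams.snapshot("scene");P=pts(s);c=np.array([.584,-.1307])-.036*np.array([.9888,.150]);d=P[...,:2]-c;x=d@[.9888,.15];y=d@[-.15,.9888];z=P[...,2]-.075
m=(abs(y)<.04)&(abs(x-.01)<.025)&(z>-.02)&(z<.06); p=np.polyfit(z[m],x[m],1); print("lean",np.pi/2+np.arctan(p[0]),m.sum())
m&=abs(x-np.polyval(p,z))<.006; p=np.polyfit(z[m],x[m],1); print("lean",np.pi/2+np.arctan(p[0]),m.sum())
s=cams.snapshot("top");P=pts(s)
for nm,(u,v) in dict(oil=(172,192),pot=(336,173),spec=(187,237),slide=(240,237),dish=(297,231),stain=(141,224),rack=(388,155)).items(): print(nm,P[v,u].round(3))
E
```

```text
[ 0.42636404 -0.14685113  0.41221652] [ 0.22568857  0.81467191 -0.38788061]
scene
-0.057 153 [-37.8 -11.4  -0.7]
-0.051 4 [-8.8  1.4  2.8]
-0.009 28 [-64.6 -62.9 -58.3]
-0.003 42 [-63.2 -58.9 -45.9]
0.003 125 [-41.3 -29.7 -17.3]
0.009 191 [-16.1   0.4  16.4]
0.015 217 [18.8 36.7 54.7]
0.021 45 [45.9 52.3 56.7]
0.051 15 [-3.7 -0.7  0.1]
0.057 43 [-1.7 -0.4  1.3]
top
-0.057 52 [-4.4 -1.   2.4]
-0.051 40 [-73.3 -70.6 -67.3]
-0.045 49 [-73.  -67.5 -62.6]
-0.039 48 [-66.4 -62.4 -57.9]
-0.033 47 [-65.6 -61.7 -59.6]
-0.027 48 [-64.  -61.2 -58. ]
-0.021 47 [-64.5 -60.4 -58. ]
-0.015 46 [-63.1 -60.1 -57.2]
-0.009 48 [-62.6 -60.3 -57.4]
-0.003 62 [-63.5 -58.8 -38. ]
0.003 68 [-32.5 -20.9  -6.7]
0.009 72 [-0.1 13.6 25.6]
0.015 78 [31.7 45.4 55.6]
0.021 41 [50.9 54.2 57. ]
0.033 33 [-65.5 -62.9 -59.2]
0.039 47 [-65.9 -63.  -60.1]
0.045 42 [-70.7 -64.5 -61.1]
0.051 46 [-72.7 -69.9 -67.6]
0.057 113 [-64.9 -11.8   1.3]
lean 1.7342128092421285 410
lean 1.7351482939380167 409
oil [0.498 0.283 0.117]
pot [ 0.557 -0.221  0.116]
spec [0.356 0.246 0.064]
slide [0.353 0.078 0.03 ]
dish [ 0.372 -0.112  0.012]
stain [0.398 0.389 0.078]
rack [ 0.621 -0.403  0.058]
```

View pics/s5.png

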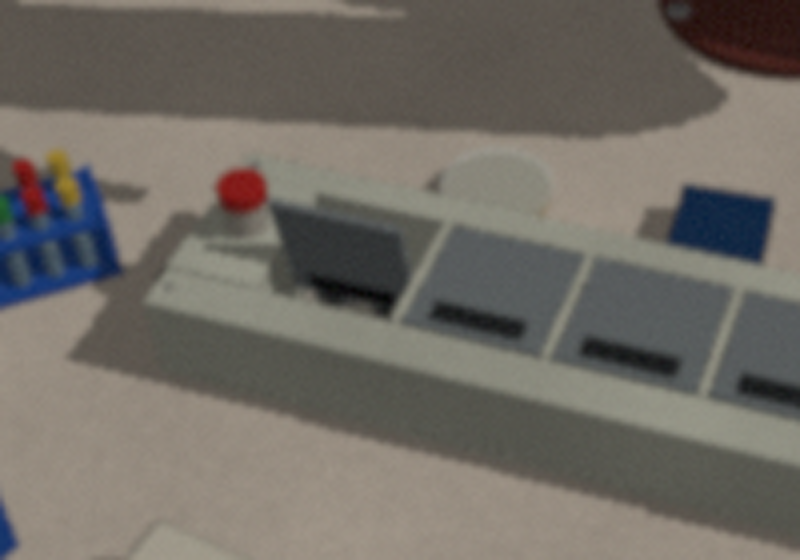

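The hatch leans back at about 1.735 rad, the bystanders have not moved, and the arm is clear.

```bash
python3 -c "
from rig import workorder; print(workorder.sign_off())"
```

```text
the job is handed in; nothing more can be done
None
```

The hatch was panel 4, the rightmost. It is now standing fully open, and I have handed the job in.

- **Finding it:** Panels 1–3 resisted with about 13 N after 2 mm of press, so they are clipped down. Panel 4 gave way at 2–3 N.
- **Opening it:** Pressing panel 4's strip about 24 mm down left it tilted at about 0.87 rad. I then pushed its raised edge over along its arc until the force rose to about 12 N at the stop, and backed the arm off.
- **Last checks:** A fit to the depth image puts the hatch at about 1.735 rad; it must stay above 1.62 and its stop is at 1.75. Single-point depth readings on all seven bystanders agreed with the start to within 1 mm sideways. Heights differed by up to 6 mm, which I took as depth noise. The arm was clear, with the force on the tool near zero, at 11.3 s of the allowed 51 s.

No check failed or disagreed. The sign-off gives no verdict, so the result itself is unconfirmed.

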